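# Unclip the fittings tote and hold it tipped to its pouring corner

### The arm

A 6-joint arm with a two-finger parallel gripper is mounted at the origin on the work surface. World frame = base frame: x ahead of the robot, y to its left, z up, the work surface at z = 0. Lengths are in m, angles in rad, forces in N, time in s.
With the tool pointing down it reaches from about 0.35 to 0.925 m from the base axis. Payload 6.4 kg.
Tool frame: the origin (TCP) lies midway between the tips of the shut fingers; the grasp point (between the pads) lies 19 mm behind it (env.pinch_z is the distance from the TCP to the grasp point, in m); z points along the fingers, y is the direction in which the jaws open and shut (so a half turn about z gives the same grasp; the last joint's range is limited). The gripper opens to 94 mm and grips with 3 to 60 N. Pads are 16 mm wide; open, the fingers measure 119 mm over their backs; the gripper's body (75 mm by 177 mm) begins 78 mm behind the grasp point.
Start: joints at [-1.415, 0.245, 1.558, -0, 1.339, -0.174], TCP at [0.211, -0.615, 0.205] pointing down, gripper open.
Joint ranges: [-3.13, 3.13], [-1.02, 2.26], [0.13, 2.54], [-0.95, 4.09], [0.21, 2.88], [-2.74, 2.74]. Speed limits (rad/s): [2.57, 2.57, 3.14, 3.14, 3.14, 3.14].

### API

Orientations are given as a unit quaternion [x, y, z, w].
In Python, from rig import status, read_camera, get_calibration, env, finder gives the robot as it stands.
- The arm moves only by the shell command python3 -m handwheel 'ROWS'. ROWS is JSON, a list that holds one entry, the list of rows, each a list of 5 numbers: the shift along the world's x, y, z in m, then the turn about the world's z in rad, then the gripper command: -1 is fully open, 1 is shut, values between are in proportion. A call has 1 to 12 rows; each row is the pose to reach, as a shift and turn from the pose commanded when the call began; what a row does not reach only later rows make up. A row lasts 1/10 s, in which the tool goes at most 50 mm and 8.59 degrees, less where a joint would pass 70% of its speed; a pose out of reach is approached as far as the arm can. A call with a gripper value outside its range is refused whole. The fingers move at their own pace and stop on an object; the grip force is fixed at half the most. Time passes only in rows, so rows that repeat a pose let the fingers close. It gives the time, the measured TCP pose, the force and the opening at its end, in the units of the state.
- status.sense(): the state, without advancing time (a new reading comes with each control period).
- read_camera(name): name is "scene" or "top" or "wrist"; returns the picture (384x512x3 uint8, red, green, blue); there is no depth.
- get_calibration(name): a dict with "K" (3x3 intrinsics, pixels), "T" (4x4, takes a point from camera to world coordinates). Camera axes: x right, y down, z forward; pixel columns grow to the right and rows downward; lengths in m; the calibration is good to about 2 mm. A picture is of the moment at which its call begins: read the wrist's pose just before it. get_calibration takes no time and is no camera call; for the wrist camera it gives the pose at the moment of the call.
- env.job_done(): hands the job in, once; it reports no verdict.
Trained networks look in the newest picture that a camera, given by its name, has taken for a name from the list of things; names that differ only in an ending like _2 or _b are one class to them, and where a whole thing is asked for, a point or a joint stands for the part that bears it (a point fixed in the world has none). Each returns a list of dicts, best first, with "p" (0 to 1); they miss things now and then, are a little off and sometimes report something else, mostly with a low value. They report only what shows in the picture. A call takes as long as a camera call. They do not tell look-alikes from the thing itself.
- finder.look_for(query, camera): "point" ([x, y, z] in m, in world coordinates, good to about 4 mm: the middle of the surface that is visible of it).
The state is a dict: "t": time; "q": joint angles; "qvel": joint speeds; "effort": joint torques, N m; "position": TCP position; "eef_rot": TCP orientation; "ft_force": force on the tool from outside, world axes, zero at the start; "torque": the same for the moment, N m; "gripper_width": opening from 0.0 (shut) to 1.0 (fully open).
Only numpy, scipy, OpenCV 4.12 (cv2) and the standard library are available. Lean on these libraries where they do the work, as an engineer would, in place of code of your own. Each camera call takes 0.05 s, during which the arm holds its last target. There are 200 camera calls.

### The job

Take the white fittings tote by its carrying bar, pull it up out of the spring clips of its dock, and lift it a hand's breadth above the dock. Then tip it by about 35 degrees towards its cut-off pouring corner so that all four loose steel fittings slide together into that corner without any spilling, and finish while still holding the tote up, tilted and steady, gripped by the bar. Leave the jar, the mouse and the vial rack where they are.

Things in the scene. Friction and masses are not known exactly. Their poses are not given: they have to be found in the camera images.
- dock: Grey plate 196 x 164 x 10 mm fixed to the bench, any yaw. Origin: centre of its underside, z up. The tote stands on it, 10 mm up, same yaw. At y = +-75 mm towers 42 mm high carry sprung ball noses over ribs on the tote's sides; stops 26 mm high at both ends. The tote leaves only straight up; the clips let go within 10 mm at about 15 N including the weight.
- tote: White open tote 160 x 120 mm (x, y), walls 40 mm high, 4 mm thick, 0.32 kg +-30 %. Origin: centre of its underside; z up, x along its length. Three corners are square; the (+x, +y) corner is cut off at 45 degrees (36 mm off each side) with a 28 mm wall and lip: the pouring corner. A carrying bar spans it along x above the middle. Fittings slide on its floor with friction 0.2 +-20 %.
- tote_bar (a point): Middle of the tote's carrying bar, 80 mm above the tote's underside. The bar runs along the tote's x, is 160 mm long, 12 mm thick (y) and 18 mm high (z, from 71 to 89 mm); free space on both sides. Axes as the tote's.
- tote_spout (a point): Point on the tote's inner floor (4 mm above its underside) at the middle of the cut-off corner's wall: (59, 39, 4) mm in the tote's frame. Axes as the tote's; the corner points outward along (+x, +y) at 45 degrees.
- tote_floor (a point): Centre of the tote's inner floor, 4 mm above the tote's underside. Axes as the tote's.
- fitting0: One of four identical loose stainless tube fittings in the tote: a hexagonal foot 14 mm across and 8 mm high, with a round boss 10 mm across on top, 13 mm high in all, 12 g. Origin: centre of its underside.
- fitting1: One of four identical loose stainless tube fittings in the tote: a hexagonal foot 14 mm across and 8 mm high, with a round boss 10 mm across on top, 13 mm high in all, 12 g. Origin: centre of its underside.
- fitting2: One of four identical loose stainless tube fittings in the tote: a hexagonal foot 14 mm across and 8 mm high, with a round boss 10 mm across on top, 13 mm high in all, 12 g. Origin: centre of its underside.
- fitting3: One of four identical loose stainless tube fittings in the tote: a hexagonal foot 14 mm across and 8 mm high, with a round boss 10 mm across on top, 13 mm high in all, 12 g. Origin: centre of its underside.
- reagent_jar: Bystander: amber jar with a white cap, 60 mm across, 95 mm high. Origin: centre of its underside.
- mouse: Bystander: grey computer mouse, 100 x 58 mm, 33 mm high. Origin: centre of its underside.
- vial_rack: Bystander: grey rack 80 x 60 mm holding six capped vials, 59 mm high in all. Origin: centre of its underside.
Not all that is in view belongs to the job. What is meant by the tote is not pink, and is the larger of those in its own colour.

How it is judged:
On the way:
1. the tote is out of its clips and lifted at least 50 mm off the dock plate (z of tote in the frame of dock above 0.06 m), for 0.2 s.
At the end, for the whole second after the job is handed in: The fingers hold the tote at its bar (gripper point within 40 mm of it), clear of dock and bystanders, steady, pouring corner at least 50 mm above the bench, tilted 22 to 51 degrees, all four fittings within 60 mm of the middle of the pouring corner's wall (distance between each of fitting0, fitting1, fitting2, fitting3 and tote_spout below 0.06 m and angle between tote's own z axis and vertical between 0.38 and 0.9 rad and height (world z) of tote_spout above 0.05 m and contact force between the fingers and tote above 2 N and x of the grasp point in the frame of tote_bar between -0.09 and 0.09 m and y of the grasp point in the frame of tote_bar between -0.04 and 0.04 m and z of the grasp point in the frame of tote_bar between -0.04 and 0.04 m and contact force between tote and dock below 0.1 N and linear speed of tote below 0.03 m/s and angular speed of tote below 0.15 rad/s and contact force between tote and reagent_jar below 0.1 N and contact force between tote and mouse below 0.1 N and contact force between tote and vial_rack below 0.1 N); the arm keeps its last pose, push and grip.
It fails at once if a fitting leaves the tote (distance between any of fitting0, fitting1, fitting2, fitting3 and tote_floor above 0.135 m).
It fails at once if the jar, the mouse or the vial rack is moved by more than 20 mm (distance of any of reagent_jar, mouse, vial_rack from where it was at the start of the episode above 0.02 m).
It also fails if it takes over 43 s, if anything falls off the work surface, if the arm or the gripper's body presses on something with over 40 N, if the wrist force passes 120 N, or if a joint passes its speed limit or range.

## Working session

There is one attempt and no reset: what is moved stays moved. The work goes in short steps, Python scripts to look and compute and a shell command to move; the robot and the scene stay as the last step left them, time stands still between calls to the robot, and variables do not carry over. Pictures are saved under pics/ and viewed, about 8 in all and at most 12, crops included, and the job is handed in when it is done.

```bash
mkdir -p pics
cat > h.py <<'E'
import numpy as np, cv2
from rig import status, read_camera, get_calibration, env, finder
def shot(cam,name):
    im=read_camera(cam); cv2.imwrite('pics/'+name+'.png',im[:,:,::-1]); return im
def ray(cam,uv,z):
    c=get_calibration(cam);T=np.array(c['T']);K=np.array(c['K'])
    d=T[:3,:3]@np.linalg.inv(K)@[uv[0],uv[1],1];o=T[:3,3];return o+d*(z-o[2])/d[2]
def proj(cam,p):
    c=get_calibration(cam);T=np.linalg.inv(np.array(c['T']));q=np.array(c['K'])@(T[:3,:3]@np.array(p)+T[:3,3]);return q[:2]/q[2]
E
python3 - <<'E'
from h import *
a=shot('top','top1');b=shot('scene','sc1')
cv2.imwrite('pics/both1.png',cv2.resize(np.vstack([a,b]),None,fx=.78,fy=.78)[:,:,::-1])
for n in ['tote','tote_bar','dock','tote_spout','fitting0','reagent_jar','mouse','vial_rack']:
    print(n,[(np.round(r['point'],3).tolist(),round(r['p'],2)) for r in finder.look_for(n,'top')][:6])
print(np.array(get_calibration('top')['T']).round(3).tolist())
s=status.sense();print(s['t'],s['position'],s['eef_rot'],s['gripper_width'],env.pinch_z)
E
```

```text
tote [([0.607, 0.18, 0.004], 0.96), ([0.347, 0.012, 0.007], 0.8), ([0.607, -0.051, 0.017], 0.71)]
tote_bar [([0.346, 0.012, 0.003], 0.97), ([0.606, -0.048, 0.015], 0.79), ([0.606, 0.179, 0.002], 0.61), ([0.588, -0.058, 0.008], 0.55)]
dock [([0.587, -0.058, 0.011], 0.57)]
tote_spout [([0.606, -0.05, 0.015], 0.91), ([0.609, 0.182, 0.003], 0.89), ([0.352, 0.008, 0.006], 0.89)]
fitting0 []
reagent_jar [([0.443, 0.346, 0.095], 0.68)]
mouse [([0.654, 0.368, 0.03], 0.65)]
vial_rack [([0.537, -0.394, 0.03], 0.81)]
[[-0.009, -0.987, 0.16, 0.285], [-1.0, 0.007, -0.017, 0.016], [0.015, -0.161, -0.987, 1.525], [0.0, 0.0, 0.0, 1.0]]
0.5 [ 0.21050418 -0.61493514  0.20539538] [ 9.86434430e-01  1.64155746e-01  8.89147803e-06 -7.43017035e-05] 0.9960399729024464 0.0188
```

View pics/top1.png

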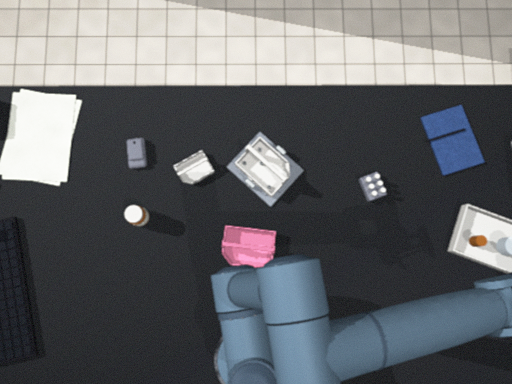

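View pics/sc1.png

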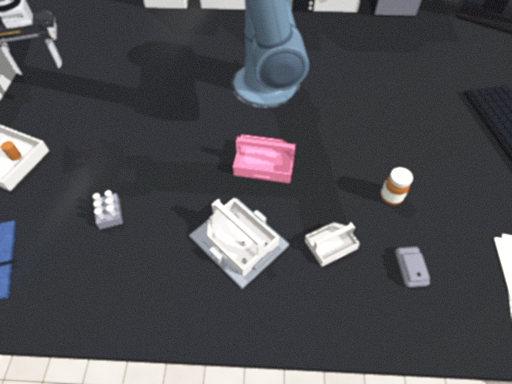

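```bash
python3 -m handwheel '[[[0.03,0.045,0.05,0,-1],[0.06,0.09,0.09,0,-1],[0.09,0.135,0.12,0,-1],[0.12,0.18,0.14,0,-1],[0.15,0.22,0.14,0,-1],[0.18,0.26,0.14,0,-1],[0.21,0.3,0.14,0,-1],[0.24,0.34,0.14,0,-1],[0.27,0.38,0.14,0,-1],[0.30,0.42,0.14,0,-1],[0.32,0.46,0.14,0,-1],[0.33,0.5,0.14,0,-1]]]'
python3 - <<'E'
from h import *
s=status.sense();print(s['t'],s['position'],s['q'])
a=shot('wrist','w1')
for n in ['tote','tote_bar','tote_spout','dock','fitting0']:
    print(n,[(np.round(r['point'],3).tolist(),round(r['p'],2)) for r in finder.look_for(n,'wrist')][:6])
print(get_calibration('wrist')['T'].round(3).tolist())
E
```

```text
t: 1.7
position: [0.5253, -0.1495, 0.3454]
eef_rot: [0.986, 0.164, 0.0, 0.0]
ft_force: [0.0, -0.2, 0.0]
gripper_width: 0.999
1.7 [ 0.52532265 -0.14954475  0.34542663] [-4.84988407e-01 -8.21551664e-02  1.65334266e+00  1.82710478e-05
  1.56991950e+00  7.56067819e-01]
tote [([0.608, -0.042, 0.017], 0.95), ([0.362, 0.036, 0.012], 0.94), ([0.606, 0.186, 0.009], 0.7)]
tote_bar [([0.61, -0.046, 0.016], 0.84), ([0.603, 0.181, 0.009], 0.84), ([0.361, 0.038, 0.014], 0.79)]
tote_spout [([0.363, 0.042, 0.016], 0.9), ([0.611, -0.04, 0.008], 0.85), ([0.607, 0.182, 0.005], 0.72)]
dock [([0.601, -0.079, 0.01], 0.77)]
fitting0 [([0.624, 0.015, 0.025], 0.65), ([0.627, -0.04, 0.022], 0.51), ([0.54, -0.064, 0.025], 0.49)]
[[0.322, -0.922, -0.216, 0.586], [-0.947, -0.314, -0.075, -0.131], [0.001, 0.229, -0.973, 0.524], [0.0, 0.0, 0.0, 1.0]]
```

View pics/w1.png

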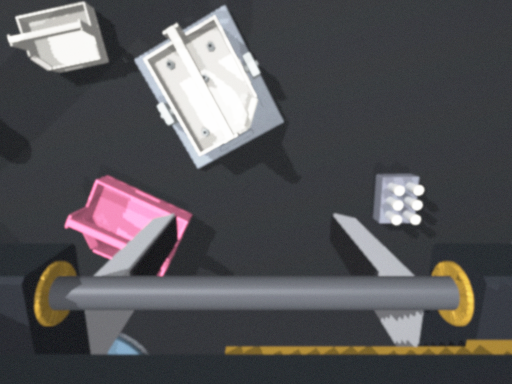

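Run:
```python
from h import *
d=[ray('wrist',p,.01)[:2] for p in [(136,60),(225,7),(284,120),(199,167)]]
print('dock c',np.mean(d,0)); 
x=(d[2]+d[3]-d[0]-d[1])/2;y=(d[1]+d[2]-d[0]-d[3])/2
print(np.linalg.norm(x),np.linalg.norm(y),np.degrees(np.arctan2(x[1],x[0])),np.degrees(np.arctan2(-y[0],y[1])))
a=ray('wrist',(173,28),.099)[:2];b=ray('wrist',(236,135),.099)[:2];print('bar',(a+b)/2,np.linalg.norm(b-a),np.degrees(np.arctan2(*(b-a)[::-1])))
s=status.sense()
from scipy.spatial.transform import Rotation as R
r=R.from_quat(s['eef_rot']).as_matrix();print('tool y yaw',np.degrees(np.arctan2(r[1,1],r[0,1])),'q6',s['q'][5])
for p in [(171,64),(210,46),(205,77),(206,131)]:print(ray('wrist',p,.027)[:2].round(3))
```

```text
dock c [ 0.60392201 -0.0547477 ]
0.19054386301125978 0.15990772480967505 -132.3594675123091 -132.8917681980508
bar [ 0.60744293 -0.05812126] 0.15393154094439476 -130.8909988771087
tool y yaw -71.17412210835548 q6 0.7516439991621641
[0.621 0.012]
[ 0.664 -0.036]
[ 0.62  -0.042]
[ 0.543 -0.067]
```

```bash
python3 -m handwheel '[[[0.02,0.02,-0.03,0.15,-1],[0.04,0.04,-0.06,0.29,-1],[0.055,0.05,-0.1,0.4,-1],[0.065,0.058,-0.12,0.504,-1],[0.065,0.058,-0.12,0.504,-1],[0.065,0.058,-0.12,0.504,-1]]]'
python3 - <<'E'
from h import *
from scipy.spatial.transform import Rotation as R
s=status.sense();print(s['t'],s['position'],s['q'])
r=R.from_quat(s['eef_rot']).as_matrix();print('tool y yaw',np.degrees(np.arctan2(r[1,1],r[0,1])))
a=shot('wrist','w2')
E
```

```text
t: 2.6
position: [0.5891, -0.0949, 0.2259]
eef_rot: [0.915, 0.403, -0.0, 0.0]
ft_force: [0.3, 0.3, -0.1]
gripper_width: 1.002
2.6 [ 0.5891128  -0.09491953  0.2258767 ] [-3.49432333e-01  1.05164292e-01  1.67886220e+00 -3.36042859e-04
  1.35744994e+00  3.91635255e-01]
tool y yaw -42.45596781150441
```

View pics/w2.png

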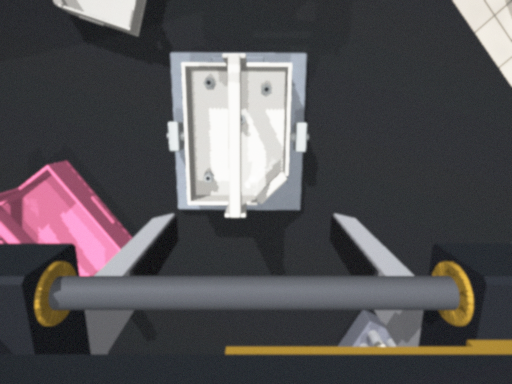

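Run:
```python
from h import *
a=ray('wrist',(234.5,55.5),.099)[:2];b=ray('wrist',(235.5,215),.099)[:2];c=(a+b)/2;print('bar',c,np.linalg.norm(b-a),np.degrees(np.arctan2(*(b-a)[::-1])))
d=[ray('wrist',p,.01)[:2] for p in [(170,53),(307,53),(302,209),(179,209)]];print(np.mean(d,0))
s=status.sense();print(s['position'],c-s['position'][:2])
```

```text
bar [ 0.60646534 -0.05017016] 0.15479804693372873 -132.8784952523248
[ 0.60675829 -0.0510774 ]
[ 0.58963278 -0.09507579  0.22709365] [0.01683255 0.04490563]
```

```bash
python3 -m handwheel '[[[0.008,0.022,-0.03,0,-1],[0.0165,0.045,-0.07,0,-1],[0.0165,0.045,-0.11,0,-1],[0.0165,0.045,-0.14,0,-1],[0.0165,0.045,-0.155,0,-1],[0.0165,0.045,-0.155,0,0.3],[0.0165,0.045,-0.155,0,1],[0.0165,0.045,-0.155,0,1],[0.0165,0.045,-0.155,0,1],[0.0165,0.045,-0.155,0,1],[0.0165,0.045,-0.155,0,1],[0.0165,0.045,-0.155,0,1]]]'
```

```text
t: 3.85
position: [0.6059, -0.0483, 0.0705]
eef_rot: [0.914, 0.405, 0.0, 0.0]
ft_force: [0.1, -0.5, 0.0]
gripper_width: 0.441
```

```bash
python3 -m handwheel '[[[0,0,0,0,1],[0,0,0,0,1],[0,0,0,0,1],[0,0,0,0,1],[0,0,0,0,1],[0,0,0,0,1],[0,0,0,0,1]]]' && python3 -m handwheel '[[[0,0,0.002,0,1],[0,0,0.004,0,1],[0,0,0.007,0,1],[0,0,0.01,0,1],[0,0,0.015,0,1],[0,0,0.02,0,1],[0,0,0.03,0,1],[0,0,0.04,0,1],[0,0,0.05,0,1],[0,0,0.06,0,1],[0,0,0.07,0,1],[0,0,0.07,0,1]]]'
```

```text
t: 4.55
position: [0.6058, -0.0483, 0.0702]
eef_rot: [0.914, 0.405, -0.0, -0.0]
ft_force: [0.0, 0.3, 0.3]
gripper_width: 0.121
t: 5.75
position: [0.6071, -0.0486, 0.1426]
eef_rot: [0.914, 0.405, 0.001, 0.001]
ft_force: [-0.1, -1.0, -3.1]
gripper_width: 0.125
```

```bash
python3 -m handwheel '[[[0,-0.01,0.01,0,1],[0,-0.025,0.02,0,1],[0,-0.045,0.03,0,1],[0,-0.07,0.03,0,1],[0,-0.1,0.03,0,1],[0,-0.07,0.03,0,1],[0,-0.04,0.03,0,1],[0,-0.015,0.03,0,1],[0,0.005,0.03,0,1],[0,0.015,0.03,0,1],[0,0.02,0.03,0,1],[0,0.02,0.03,0,1]]]'
python3 - <<'E'
from h import *
s=status.sense();print(s['t'],s['position'])
a=shot('wrist','w3');b=shot('top','t3');c=shot('scene','s3')
u,v=map(int,proj('top',s['position']));u2,v2=map(int,proj('scene',s['position']));print(u,v,u2,v2)
f=lambda i,u,v:cv2.resize(i[max(0,v-60):v+60,max(0,u-80):u+80],(400,300),interpolation=cv2.INTER_CUBIC)
z=np.vstack([np.hstack([f(b,u,v),f(c,u2,v2)]),np.hstack([cv2.resize(a,(400,300)),np.zeros((300,400,3),np.uint8)])]);cv2.imwrite('pics/m3.png',z[:,:,::-1])
E
```

```text
t: 6.95
position: [0.606, -0.0288, 0.1705]
eef_rot: [0.914, 0.405, 0.0, 0.0]
ft_force: [-0.7, -0.8, -2.1]
gripper_width: 0.126
6.95 [ 0.60597102 -0.02882021  0.17054603]
261 156 245 204
```

View pics/m3.png

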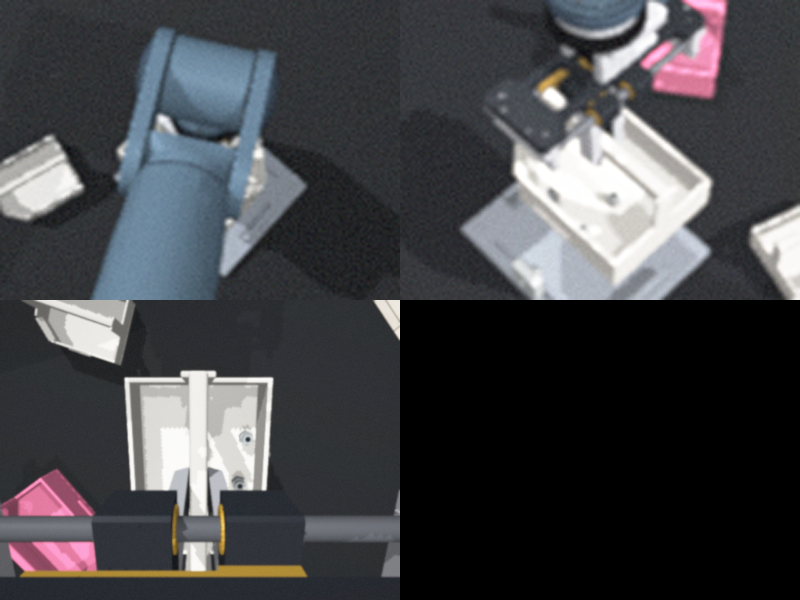

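```bash
python3 -m handwheel '[[[0,-0.01,0.0,0,1],[0,-0.025,0,0,1],[0,-0.045,0,0,1],[0,-0.075,0,0,1],[0,-0.11,0,0,1],[0,-0.075,0,0,1],[0,-0.04,0,0,1],[0,-0.01,0,0,1],[0,0.01,0,0,1],[0,0.02,0,0,1],[0,0.02,0,0,1],[0,0.02,0,0,1]]]'
python3 -m handwheel '[[[0,-0.01,0.0,0,1],[0,-0.025,0,0,1],[0,-0.045,0,0,1],[0,-0.075,0,0,1],[0,-0.11,0,0,1],[0,-0.075,0,0,1],[0,-0.04,0,0,1],[0,-0.015,0,0,1],[0,0,0,0,1],[0,0.01,0,0,1],[0,0.01,0,0,1]]]'
python3 - <<'E'
from h import *
s=status.sense();print(s['t'],s['position'])
a=shot('wrist','w4');c=shot('scene','s4')
u2,v2=map(int,proj('scene',s['position']))
f=lambda i,u,v:cv2.resize(i[max(0,v-45):v+75,max(0,u-80):u+80],(400,300),interpolation=cv2.INTER_CUBIC)
z=np.hstack([cv2.resize(a,(400,300)),f(c,u2,v2)]);cv2.imwrite('pics/m4.png',z[:,:,::-1])
for cam in ['wrist','scene']:print([(np.round(r['point'],3).tolist(),round(r['p'],2)) for r in finder.look_for('fitting0',cam)])
E
```

```text
t: 8.3
position: [0.606, -0.0096, 0.1703]
eef_rot: [0.914, 0.405, -0.0, 0.0]
ft_force: [0.3, 0.1, -2.4]
gripper_width: 0.128
t: 9.4
position: [0.6059, 0.0016, 0.1703]
eef_rot: [0.914, 0.405, -0.0, 0.0]
ft_force: [-0.4, -0.4, -2.9]
gripper_width: 0.121
9.4 [0.6059004  0.00163048 0.17034009]
[([0.624, -0.044, 0.124], 0.75)]
[([0.638, -0.067, 0.01], 0.22)]
```

View pics/m4.png

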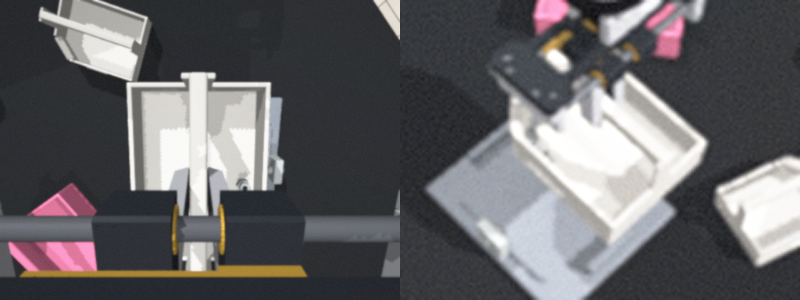

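```bash
python3 -m handwheel '[[[0.004,-0.009,0,0,1],[0.013,-0.027,0,0,1],[0.025,-0.054,0,0,1],[0.04,-0.086,0,0,1],[0.055,-0.118,0,0,1],[0.07,-0.15,0,0,1],[0.083,-0.177,0,0,1],[0.093,-0.2,0,0,1],[0.1,-0.213,0,0,1],[0.104,-0.222,-0.005,0,1],[0.104,-0.222,-0.015,0,1],[0.104,-0.222,-0.03,0,1]]]'
python3 -m handwheel '[[[0,0,-0.015,0,1],[0,0,-0.03,0,1],[0,0,-0.045,0,1],[0,0,-0.06,0,1],[0,0,-0.068,0,1],[0,0,-0.073,0,1],[0,0,-0.076,0,1],[0,0,-0.078,0,1],[0,0,-0.078,0,1]]]'
```

```text
t: 10.8
position: [0.7099, -0.2207, 0.1397]
eef_rot: [0.914, 0.405, 0.0, 0.0]
ft_force: [-0.3, -0.2, -3.8]
gripper_width: 0.131
t: 11.7
position: [0.7108, -0.2214, 0.0643]
eef_rot: [0.914, 0.405, 0.001, 0.001]
ft_force: [-2.8, -1.8, 4.5]
gripper_width: 0.125
```

```bash
python3 -m handwheel '[[[0,0,0.002,0,0.5],[0,0,0.002,0,0],[0,0,0.002,0,-0.3],[0,0,0.002,0,-0.3],[0,0,0.002,0,-0.3],[0,0,0.002,0,-0.3],[0.008,0.009,0,0,-0.3],[0.017,0.0185,0,0,-0.3],[0.026,0.028,0,0,-0.3],[0.034,0.037,0,0,-0.3],[0.034,0.037,0,0,-0.3]]]'
python3 - <<'E'
from h import *
s=status.sense();print(s['t'],s['position'],s['gripper_width'],s['ft_force'])
a=shot('wrist','w5')
print([(np.round(r['point'],3).tolist(),round(r['p'],2)) for r in finder.look_for('fitting0','wrist')])
E
```

```text
t: 12.8
position: [0.7451, -0.1814, 0.0623]
eef_rot: [0.914, 0.406, 0.0, 0.0]
ft_force: [0.1, -0.4, 0.5]
gripper_width: 0.647
12.8 [ 0.74511126 -0.18135916  0.06233424] 0.6467893327770026 [ 0.09082803 -0.40486422  0.48727642]
[([0.707, -0.283, 0.014], 0.57), ([0.691, -0.278, 0.011], 0.56)]
```

View pics/w5.png

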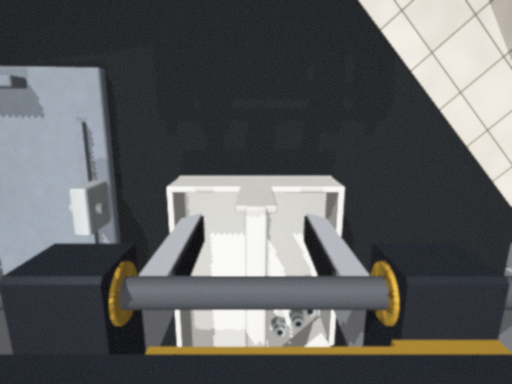

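```bash
python3 -m handwheel '[[[0,0,0,0,1],[0,0,0,0,1],[0,0,0,0,1],[0,0,0,0,1],[0,0,0,0,1],[0,0,0,0,1],[0,0,0,0,1],[0,0,0,0,1]]]'
python3 -m handwheel '[[[0,0,0.005,0,1],[0,0,0.01,0,1],[0,0,0.02,0,1],[0,0,0.03,0,1],[0,0,0.04,0,1],[0,0,0.05,0,1],[0,0,0.06,0,1],[0,0,0.07,0,1],[0,0,0.08,0,1],[0,0,0.09,0,1]]]'
python3 - <<'E'
from h import *
s=status.sense();print(s['t'],s['position'],s['gripper_width'],s['ft_force'],s['torque'])
a=shot('wrist','w6');c=shot('scene','s6')
u2,v2=map(int,proj('scene',s['position']))
f=lambda i,u,v:cv2.resize(i[max(0,v-60):v+60,max(0,u-80):u+80],(400,300),interpolation=cv2.INTER_CUBIC)
z=np.hstack([cv2.resize(a,(400,300)),f(c,u2,v2)]);cv2.imwrite('pics/m6.png',z[:,:,::-1])
E
```

```text
t: 13.7
position: [0.7439, -0.1834, 0.0624]
eef_rot: [0.914, 0.405, 0.0, 0.0]
ft_force: [0.3, 0.4, 0.5]
gripper_width: 0.123
t: 14.7
position: [0.7438, -0.1834, 0.1532]
eef_rot: [0.914, 0.405, -0.0, -0.0]
ft_force: [0.6, 0.7, -3.3]
gripper_width: 0.129
14.7 [ 0.74379942 -0.18336457  0.15315974] 0.12864355191256036 [ 0.63865896  0.7091948  -3.27525173] [ 0.10055574 -0.13952088  0.0087117 ]
```

View pics/m6.png

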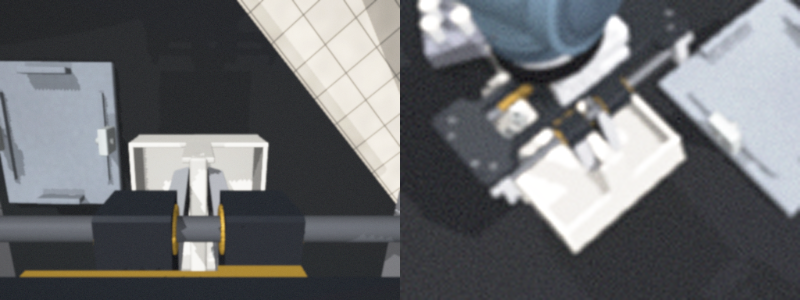

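```bash
python3 -m handwheel '[[[0,0,0.04,0,1],[0,0,0.08,0,1],[0,0,0.11,0,1],[0,0,0.12,0,1],[0,0,0.10,0,1],[0,0,0.06,0,1],[0,0,0.01,0,1],[0,0,0.06,0,1],[0,0,0.11,0,1],[0,0,0.14,0,1],[0,0,0.15,0,1],[0,0,0.15,0,1]]]'
python3 - <<'E'
from h import *
s=status.sense();print(s['t'],s['position'],s['gripper_width'],s['ft_force'],s['torque'])
a=shot('wrist','w7');c=shot('scene','s7')
u2,v2=map(int,proj('scene',s['position']))
f=lambda i,u,v:cv2.resize(i[max(0,v-60):v+60,max(0,u-80):u+80],(400,300),interpolation=cv2.INTER_CUBIC)
z=np.hstack([cv2.resize(a,(400,300)),f(c,u2,v2)]);cv2.imwrite('pics/m7.png',z[:,:,::-1])
p=cv2.imread('pics/w6.png').astype(int);print(abs(p[:,:,::-1]-a)[150:250,160:350].mean())
E
```

```text
t: 16.0
position: [0.744, -0.1834, 0.3025]
eef_rot: [0.914, 0.405, 0.0, 0.0]
ft_force: [0.1, -0.5, -2.9]
gripper_width: 0.128
16.0 [ 0.74403331 -0.18343041  0.30250028] 0.1284277476449249 [ 0.14665999 -0.49614825 -2.94498806] [ 0.10829003 -0.15897392 -0.00550996]
62.30410526315789
```

View pics/m7.png

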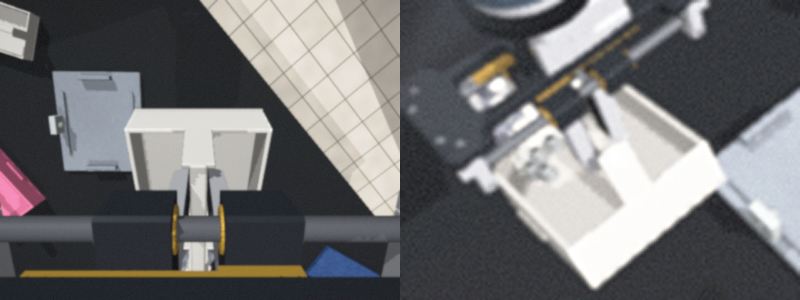

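```bash
cat >> h.py <<'E'
from scipy.spatial.transform import Rotation as R
def tote_pts(pts,th,c=-.05,yaw=None,roll=0):
    s=status.sense();Rm=R.from_quat(s['eef_rot']).as_matrix();g=np.array(s['position'])-Rm[:,2]*env.pinch_z
    y=Rm[:,1];x=np.cross(y,[0,0,1])
    B=np.array([x,y,[0,0,1]]).T@R.from_euler('y',th,degrees=True).as_matrix()
    return g+(np.array(pts,float)-[c,0,.08])@B.T
E
python3 - <<'E'
from h import *
P=[(-.08,-.06,.04),(-.08,.06,.04),(-.08,-.06,0),(-.08,.06,0),(-.08,0,.089)]
for th in (0,10,15,20,25,30,35,40):
    print(th,[proj('wrist',q).round().astype(int).tolist() for q in tote_pts(P,th)],'spout z',tote_pts([(.059,.039,.004)],th)[0,2].round(3))
E
python3 - <<'E'
import cv2
a=cv2.imread('pics/w7.png');c=cv2.imread('pics/s7.png')
z=cv2.hconcat([cv2.resize(a[110:290,130:370],(480,360)),cv2.resize(c[90:210,180:300],(320,360)) ])
cv2.imwrite('pics/m8.png',z)
E
```

```text
0 [[163, 173], [345, 173], [177, 164], [331, 164], [254, 191]] spout z 0.241
10 [[159, 165], [348, 165], [174, 148], [334, 148], [253, 197]] spout z 0.223
15 [[157, 161], [350, 161], [172, 140], [336, 140], [253, 201]] spout z 0.215
20 [[155, 158], [352, 158], [170, 132], [338, 132], [253, 205]] spout z 0.208
25 [[153, 155], [355, 155], [168, 124], [340, 124], [253, 210]] spout z 0.202
30 [[150, 152], [357, 152], [165, 117], [343, 117], [253, 215]] spout z 0.197
35 [[148, 150], [360, 150], [162, 110], [346, 110], [253, 221]] spout z 0.192
40 [[145, 149], [362, 149], [159, 103], [349, 103], [253, 226]] spout z 0.189
```

View pics/m8.png

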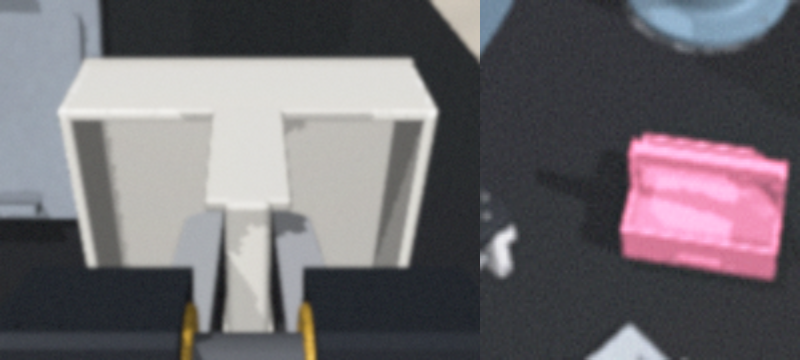

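```bash
python3 -m handwheel '[[[0.001,0.02,0,0,1],[0.003,0.05,0,0,1],[0.005,0.085,0,0,1],[0.007,0.12,0,0,1],[0.009,0.155,0,0,1],[0.01,0.19,0,0,1],[0.012,0.22,0,0,1],[0.013,0.25,0,0,1],[0.014,0.273,0,0,1],[0.014,0.289,0,0,1],[0.014,0.297,0,0,1],[0.014,0.299,0,0,1]]]'
python3 -m handwheel '[[[0,0,-0.01,0,1],[0,0,-0.03,0,1],[0,0,-0.055,0,1],[0,0,-0.085,0,1],[0,0,-0.115,0,1],[0,0,-0.14,0,1],[0,0,-0.16,0,1],[0,0,-0.175,0,1],[0,0,-0.183,0,1],[0,0,-0.186,0,1],[0,0,-0.186,0,1]]]'
python3 - <<'E'
from h import *
s=status.sense();print(s['t'],s['position'],s['ft_force'],s['torque'])
c=shot('scene','s9');a=shot('wrist','w9')
u2,v2=map(int,proj('scene',s['position']))
f=lambda i,u,v:cv2.resize(i[max(0,v-75):v+75,max(0,u-100):u+100],(400,300),interpolation=cv2.INTER_CUBIC)
z=np.hstack([cv2.resize(a,(400,300)),f(c,u2,v2)]);cv2.imwrite('pics/m9.png',z[:,:,::-1])
E
```

```text
t: 17.3
position: [0.7574, 0.1165, 0.3013]
eef_rot: [0.914, 0.405, -0.001, -0.0]
ft_force: [-0.4, -0.1, -2.7]
gripper_width: 0.125
t: 18.4
position: [0.7582, 0.1154, 0.1168]
eef_rot: [0.914, 0.405, 0.0, 0.0]
ft_force: [-0.4, 0.4, -2.7]
gripper_width: 0.123
18.4 [0.75816819 0.11541071 0.11677759] [-0.4117819   0.43219915 -2.66101441] [ 0.08415464 -0.07891585  0.00626949]
```

View pics/m9.png

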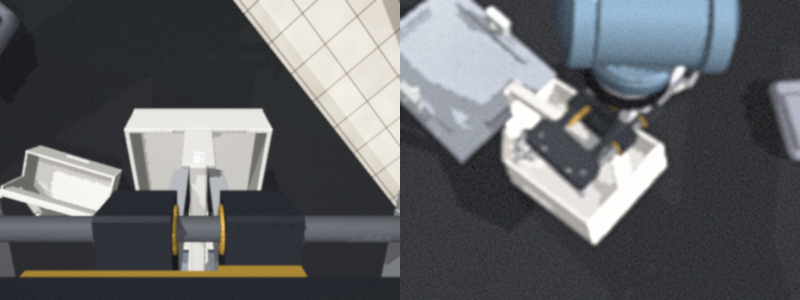

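```bash
python3 -m handwheel '[[[0,0,-0.006,0,1],[0,0,-0.012,0,1],[0,0,-0.012,0,1],[-0.004,-0.0045,-0.012,0,1],[-0.008,-0.009,-0.012,0,1],[-0.012,-0.013,-0.012,0,1],[-0.0155,-0.017,-0.012,0,1],[-0.019,-0.0205,-0.012,0,1],[-0.019,-0.0205,-0.012,0,1]]]'
```

```text
t: 19.4
position: [0.7406, 0.0958, 0.1068]
eef_rot: [0.915, 0.404, 0.003, 0.0]
ft_force: [3.5, 3.6, 1.9]
gripper_width: 0.122
```

```bash
python3 -m handwheel '[[[-0.002,-0.002,0.003,0,1],[-0.005,-0.0055,0.007,0,1],[-0.0085,-0.0095,0.011,0,1],[-0.0135,-0.0145,0.015,0,1],[-0.0135,-0.0145,0.015,0,1]]]'
python3 - <<'E'
from h import *
s=status.sense();print(s['t'],s['position'],s['ft_force'],s['torque'])
a=shot('wrist','w10')
g=cv2.cvtColor(a,cv2.COLOR_RGB2GRAY).astype(int)
for u in (200,300): print(u,[ (v,g[v,u]) for v in range(90,180,4)])
P=[(-.08,-.06,.04),(-.08,-.06,0),(-.08,0,.089)]
for th in (15,20,25,30,35,40): print(th,[proj('wrist',q).round().astype(int).tolist() for q in tote_pts(P,th)])
E
```

```text
t: 19.9
position: [0.7264, 0.0808, 0.1216]
eef_rot: [0.915, 0.405, 0.002, 0.0]
ft_force: [4.5, 5.0, 4.4]
gripper_width: 0.128
19.9 [0.72636224 0.08078103 0.1215664 ] [4.52088719 4.98574762 4.38430067] [ 0.97909377 -0.82550978 -0.06429718]
200 [(90, np.int64(42)), (94, np.int64(40)), (98, np.int64(42)), (102, np.int64(40)), (106, np.int64(39)), (110, np.int64(43)), (114, np.int64(42)), (118, np.int64(85)), (122, np.int64(229)), (126, np.int64(237)), (130, np.int64(239)), (134, np.int64(238)), (138, np.int64(239)), (142, np.int64(239)), (146, np.int64(238)), (150, np.int64(239)), (154, np.int64(232)), (158, np.int64(169)), (162, np.int64(194)), (166, np.int64(192)), (170, np.int64(194)), (174, np.int64(192)), (178, np.int64(191))]
300 [(90, np.int64(40)), (94, np.int64(43)), (98, np.int64(44)), (102, np.int64(43)), (106, np.int64(46)), (110, np.int64(36)), (114, np.int64(47)), (118, np.int64(72)), (122, np.int64(231)), (126, np.int64(239)), (130, np.int64(239)), (134, np.int64(238)), (138, np.int64(237)), (142, np.int64(239)), (146, np.int64(239)), (150, np.int64(238)), (154, np.int64(237)), (158, np.int64(166)), (162, np.int64(191)), (166, np.int64(192)), (170, np.int64(192)), (174, np.int64(195)), (178, np.int64(192))]
15 [[157, 161], [172, 140], [254, 201]]
20 [[155, 158], [170, 132], [254, 205]]
25 [[153, 155], [167, 125], [254, 210]]
30 [[150, 153], [165, 117], [254, 215]]
35 [[148, 151], [162, 110], [254, 220]]
40 [[145, 149], [158, 104], [254, 226]]
```

```bash
python3 -m handwheel '[[[-0.0035,-0.004,0.003,0,1],[-0.007,-0.0075,0.006,0,1],[-0.0105,-0.0115,0.009,0,1],[-0.014,-0.015,0.011,0,1],[-0.014,-0.015,0.011,0,1],[-0.014,-0.015,0.013,0,1]]]'
python3 - <<'E'
from h import *
s=status.sense();print(s['t'],s['position'],s['ft_force'],s['torque'])
a=shot('wrist','w11')
g=cv2.cvtColor(a,cv2.COLOR_RGB2GRAY).astype(int)
for u in (200,300): print(u,90+np.argmax(g[90:180,u]>140))
P=[(-.08,-.06,.04),(-.08,-.06,0),(-.08,0,.089)]
for th in (25,30,35,40,45): print(th,[proj('wrist',q).round().astype(int).tolist() for q in tote_pts(P,th)])
E
```

```text
t: 20.55
position: [0.7119, 0.0657, 0.1331]
eef_rot: [0.914, 0.405, 0.001, 0.0]
ft_force: [2.8, 1.0, -1.6]
gripper_width: 0.124
20.55 [0.71187366 0.06570009 0.13311651] [ 2.78898874  0.97529337 -1.55491925] [ 0.54062115 -0.9099148   0.05750914]
200 102
300 102
25 [[153, 155], [167, 125], [254, 210]]
30 [[150, 152], [165, 117], [254, 215]]
35 [[148, 151], [162, 110], [254, 220]]
40 [[145, 149], [158, 103], [254, 226]]
45 [[142, 148], [155, 97], [254, 232]]
```

```bash
python3 -m handwheel '[[[0.003,0.003,0.004,0,1],[0.008,0.009,0.012,0,1],[0.014,0.015,0.025,0,1],[0.014,0.015,0.045,0,1],[0.014,0.015,0.07,0,1],[0.014,0.015,0.095,0,1],[0.014,0.015,0.12,0,1],[0.014,0.015,0.14,0,1],[0.014,0.015,0.153,0,1],[0.014,0.015,0.16,0,1],[0.014,0.015,0.16,0,1],[0.014,0.015,0.16,0,1]]]'
python3 - <<'E'
from h import *
s=status.sense();print(s['t'],s['position'],s['ft_force'],s['torque'])
a=shot('wrist','w12');print('wr',[(np.round(r['point'],3).tolist(),round(r['p'],2)) for r in finder.look_for('fitting0','wrist')])
c=shot('scene','s12');print('sc',[(np.round(r['point'],3).tolist(),round(r['p'],2)) for r in finder.look_for('fitting0','scene')])
g=cv2.cvtColor(a,cv2.COLOR_RGB2GRAY).astype(int)
for u in (200,300): print(u,80+np.argmax(g[80:180,u]>140))
P=[(-.08,-.06,.04),(-.08,-.06,0),(-.08,0,.089)]
for th in (30,35,40,45): print(th,[proj('wrist',q).round().astype(int).tolist() for q in tote_pts(P,th)])
sp=tote_pts([(.059,.039,.004),(.069,-.021,.017)],41);print('spout',sp.round(3).tolist(),[proj(k,sp[0]).round().tolist() for k in('wrist','scene')])
u,v=proj('scene',sp[0]).astype(int)
# overlay predicted floor outline + 60mm limit line
o=cv2.resize(c[v-60:v+60,u-60:u+100],None,fx=5,fy=5,interpolation=cv2.INTER_CUBIC)[:,:,::-1].copy()
ang=np.linspace(0,2*np.pi,80)
C=[(.059+.06*np.cos(t),.039+.06*np.sin(t),.010) for t in ang]
C=[q for q in C if abs(q[0])<.076 and abs(q[1])<.056 and q[0]+q[1]<.1]
for q in tote_pts(C,41):
    w=(proj('scene',q)-[u-60,v-60])*5;cv2.circle(o,tuple(w.astype(int).tolist()),2,(0,0,255),-1)
for q in tote_pts([(.059,.039,.004),(.076,-.056,.004),(.076,.024,.04),(.044,.056,.04),(-.076,.056,.04)],41):
    w=(proj('scene',q)-[u-60,v-60])*5;cv2.circle(o,tuple(w.astype(int).tolist()),4,(0,255,0),-1)
cv2.imwrite('pics/m12.png',o)
E
```

```text
t: 21.8
position: [0.7249, 0.0807, 0.2909]
eef_rot: [0.914, 0.405, -0.001, -0.0]
ft_force: [0.4, -0.4, -2.9]
gripper_width: 0.131
21.8 [0.72488119 0.08068583 0.29092762] [ 0.42360944 -0.41792947 -2.93937684] [ 0.01754496 -0.02514124 -0.00727974]
wr []
sc []
200 103
300 103
30 [[150, 152], [165, 117], [254, 215]]
35 [[148, 150], [162, 110], [254, 221]]
40 [[145, 149], [158, 103], [254, 226]]
45 [[142, 148], [155, 97], [254, 232]]
spout [[0.732, 0.03, 0.181], [0.677, 0.059, 0.184]] [[293.0, 220.0], [272.0, 256.0]]
```

View pics/m12.png

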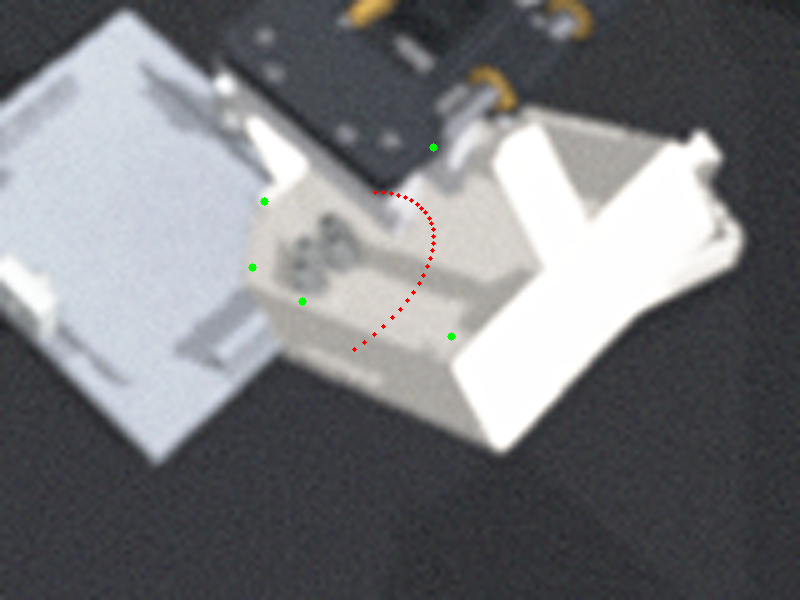

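The overlay puts the tilt at about 40° and the visible cluster inside the 60 mm limit. The gripper hides part of the +x wall, so I'll turn the tote's mouth towards the scene camera and count the fittings numerically.

```bash
python3 -m handwheel '[[[0,0,0,0.03,1],[0,0,0,0.08,1],[0,0,0,0.15,1],[0,0,0,0.25,1],[0,0,0,0.37,1],[0,0,0,0.5,1],[0,0,0,0.63,1],[0,0,0,0.76,1],[0,0,0,0.89,1],[0,0,0,1.02,1],[0,0,0,1.15,1],[0,0,0,1.28,1]]]'
python3 -m handwheel '[[[0,0,0,0.13,1],[0,0,0,0.26,1],[0,0,0,0.39,1],[0,0,0,0.51,1],[0,0,0,0.61,1],[0,0,0,0.69,1],[0,0,0,0.75,1],[0,0,0,0.79,1],[0,0,0,0.81,1],[0,0,0,0.81,1],[0,0,0,0.81,1]]]'
cat > chk.py <<'E'
from h import *
import sys
TH=float(sys.argv[1])
s=status.sense();print(s['t'],s['position'],s['ft_force'],s['q'].round(2))
a=shot('wrist','wc')
g=cv2.cvtColor(a,cv2.COLOR_RGB2GRAY).astype(int)
c=shot('scene','sc')
det=finder.look_for('fitting0','scene');print([(np.round(r['point'],3).tolist(),round(r['p'],2)) for r in det])
print('wall edge',[80+int(np.argmax(g[80:180,u]>140)) for u in (200,300)],'at40', [proj('wrist',q).round().astype(int).tolist() for q in tote_pts([(-.08,-.06,0)],40)])
# warp the tote floor (8 mm above it) to a 1 px = 1 mm map, rows y +60..-60, cols x -10..80
w=np.array([(0,-.056,.012),(.076,-.056,.012),(0,.056,.012),(.076,.056,.012)])
px=np.float32([proj('scene',q) for q in tote_pts(w,TH)])
H=cv2.getPerspectiveTransform(px,np.float32([(0,112),(76,112),(0,0),(76,0)]))
m=cv2.warpPerspective(cv2.cvtColor(c,cv2.COLOR_RGB2GRAY),H,(77,113));cv2.imwrite('pics/map.png',m)
for r in det:
    q=H@np.r_[proj('scene',r['point']),1];print('det tote x,y mm',(q[0]/q[2]).round(),(56-q[1]/q[2]).round())
print('cols x=0..76, rows y=56..-56; @<90 #<130 +<170')
for i in range(0,113,3): print('%4d '%(56-i)+''.join('@' if v<90 else '#' if v<130 else '+' if v<170 else '.' for v in m[i,::2]))
E
python3 chk.py 40
```

```text
t: 23.2
position: [0.7252, 0.0807, 0.2921]
eef_rot: [0.489, 0.872, -0.0, -0.0]
ft_force: [0.3, -0.6, -2.3]
gripper_width: 0.127
t: 24.3
position: [0.7253, 0.0806, 0.2922]
eef_rot: [0.109, 0.994, -0.0, -0.0]
ft_force: [0.2, 0.2, -2.3]
gripper_width: 0.122
24.3 [0.7253008  0.08062623 0.29224479] [ 0.16581485  0.21601747 -2.26609466] [-0.04  0.38  1.23 -0.    1.53 -1.4 ]
[([0.763, 0.08, 0.19], 0.39), ([0.777, 0.09, 0.181], 0.39)]
wall edge [80, 80] at40 [[159, 105]]
det tote x,y mm 56.0 8.0
det tote x,y mm 71.0 20.0
cols x=0..76, rows y=56..-56; @<90 #<130 +<170
  56 ................................+#@@@@@
  53 ........................++........+#@@@
  50 ..........................+........+#@@
  47 ...........................++........+@
  44 ......................................+
  41 .......................................
  38 ................................+......
  35 ................................++.....
  32 .............................++++++....
  29 ............................+++###+++..
  26 .............................++++++..++
  23 .................................+
[... 475 characters left out ...]
.........................
 -13 .......................................
 -16 .......................................
 -19 .......................................
 -22 .......................................
 -25 .......................................
 -28 .......................................
 -31 .......................................
 -34 .......................................
 -37 .......................................
 -40 .......................................
 -43 .......................................
 -46 .......................................
 -49 .......................................
 -52 .......................................
 -55 .......................................
```

Run:
```python
from h import *
s=status.sense();print(s['t'],s['position'],np.abs(s['qvel']).max(),s['gripper_width'])
c=cv2.imread('pics/sc.png',0).astype(int)
u,v=proj('scene',tote_pts([(.066,.02,.012)],40)[0]).astype(int);print(u,v)
for r in c[v-11:v+12,u-14:u+15]: print(' '.join('%3d'%k for k in r))
a=cv2.imread('pics/wc.png',0).astype(int)
for x in (200,300): print(x,a[80:180:4,x])
for th in (30,35,40,45,50): print(th,[proj('wrist',q).round().astype(int).tolist() for q in tote_pts([(-.08,-.06,.04),(-.08,-.06,0)],th)])
read_camera('top');print('top',[(np.round(r['point'],3).tolist(),round(r['p'],2)) for r in finder.look_for('fitting0','top')])
for n in ['reagent_jar','mouse','vial_rack']: print(n,[np.round(r['point'],3).tolist() for r in finder.look_for(n,'top')][:1])
```

```text
24.45 [0.72531121 0.08067864 0.29227789] 0.0017516959274478752 0.12485749274153453
302 276
253 251 244 244 247 250 250 252 252 247 239 231 232 233 234 234 233 233 233 233 233 233 234 235 235 239 239 240 235
253 249 241 243 247 250 250 252 252 247 237 234 234 233 233 234 233 234 234 234 234 234 236 236 237 237 237 237 235
252 246 239 245 250 250 251 251 251 244 236 230 231 233 234 235 234 232 234 237 235 236 237 239 238 240 237 239 238
252 245 240 245 249 250 251 252 249 235 224 217 219 228 230 234 234 235 234 233 235 236 236 237 237 236 237 239 238
251 241 241 247 250 251 252 252 243 216 193 180 184 209 225 232 234 234 235 234 233 235 234 234 229 233 234 237 235
245 238 240 247 250 251 252 252 237 192 174 170 162 175 213 230 231 233 232 233 233 234 232 228 222 225 230 233 233
233 234 243 248 250 251 252 250 230 186 170 173 171 171 203 226 230 228 224 226 223 228 229 225 220 220 224 230 231
223 234 246 249 250 250 251 247 227 182 162 167 187 187 206 229 229 216 195 187 192 201 217 222 222 219 223 229 226
226 238 247 250 251 251 252 244 217 174 131 144 178 189 209 226 220 192 170 160 1
[... 1417 characters left out ...]
2  93  71
250 250 251 251 245 217 193 208 220 208 189 177 174 171 186 187 188 190 193 206 213 217 219 193 151 100  76  59  55
250 250 252 253 242 210 206 236 243 237 231 226 216 203 194 192 192 201 210 215 210 194 164 127  88  63  55  54  53
200 [160 157 166 165 165 168 211 204 213 212 213 213 214 214 214 214 222 212
 195 195 197 193 195 194 195]
300 [243 219 194 174 174 179 211 207 214 215 213 215 216 216 214 216 221 215
 139 144 146 142 142 141 145]
30 [[151, 154], [166, 118]]
35 [[149, 152], [163, 111]]
40 [[146, 150], [159, 105]]
45 [[143, 150], [156, 98]]
50 [[140, 150], [152, 93]]
top []
reagent_jar [[0.446, 0.347, 0.095]]
mouse [[0.655, 0.37, 0.032]]
vial_rack [[0.541, -0.395, 0.026]]
```

Run:
```python
import cv2
c=cv2.imread('pics/s12.png',0).astype(int)
for r in c[197:222,283:311]: print(' '.join('%3d'%k for k in r))
```

```text
179 180 168 146 126 105  74  45  37  42  40  48  51  51  50  50  48  44  43  46  44  41  35  39  44  52  55  61
173 157 137 115 100  78  59  41  38  39  44  45  49  50  57  50  59  47  49  46  42  44  47  43  46  51  60  65
144 128 107  89  64  49  33  33  31  33  36  39  43  42  50  55  55  55  46  47  47  48  53  48  53  63  61  59
124  99  77  61  50  44  44  40  38  43  37  37  42  32  45  47  54  58  47  48  43  47  43  52  62  59  61  64
 84  71  67  57  57  47  47  42  37  40  39  39  43  39  40  46  48  50  47  47  48  53  58  61  64  63  62  72
 57  59  57  59  57  52  59  56  60  54  46  36  40  38  41  43  36  47  48  53  49  57  54  64  62  64  71  70
 65  62  53  58  59  56  62  87  96  82  63  47  32  31  39  36  44  45  48  50  60  61  64  61  63  65  71  66
 67  61  62  60  57  61  75 103 123 126 102  70  48  41  37  40  39  46  51  55  59  67  67  63  73  68  67  62
 69  67  60  62  55  55  61  96 130 139 129 103  75  52  43  42  47  46  55  56  72  69  62  70  63  66  59  57
 69  74  72  67  61  54  66  82 112 127 140 133 117  85  58  45  43  56  63  63  62  64  74 
[... 999 characters left out ...]
 114 118 138 157 166 159 132
 76  75  70  74  82  75  69  74  74  76  73  68  73  67  77 103 131 142 135 118 113 121 138 156 162 155 138 116
 75  69  75  75  72  70  71  73  77  75  74  72  69  74  80 109 133 134 118 107 117 138 158 167 148 126 103  98
 78  75  74  71  77  70  70  71  76  76  72  69  72  76  76  98 113 118 112 122 139 160 166 154 128  90  72  87
 69  79  73  71  74  71  71  74  72  77  76  78  70  72  69  75  91 115 131 148 162 166 163 154 138 102  93 123
 69  68  75  76  69  70  70  71  71  68  71  71  80  66  65  68  86 119 150 160 164 173 186 193 176 148 136 154
 70  76  77  76  83  80  81  74  72  74  70  74  70  75  66  69  93 136 159 166 173 191 215 214 202 180 168 168
```

Run:
```python
import cv2
c=cv2.imread('pics/s12.png',0).astype(int)
for r in c[234:258,262:292]: print(' '.join('%3d'%k for k in r))
```

```text
205 223 239 247 244 235 223 210 208 205 206 208 207 210 209 208 198 183 168 159 155 142 130 107  86  84  96 137 183 213
204 229 245 244 230 219 211 211 205 201 207 209 205 205 211 213 209 200 181 169 161 153 150 141 133 124 151 191 229 233
203 221 231 227 220 214 210 217 206 208 208 203 206 207 212 211 215 210 201 189 171 159 156 156 151 155 180 217 232 234
189 203 210 216 214 209 211 210 213 202 206 207 208 205 207 208 208 211 208 206 192 173 168 158 158 163 185 203 218 227
196 198 203 210 212 214 213 212 209 208 207 205 198 190 176 177 190 205 209 209 208 194 177 164 158 159 174 180 193 217
198 201 204 214 209 213 211 211 211 207 208 205 186 155 130 139 163 182 198 207 209 207 200 180 161 155 164 167 180 208
205 203 210 211 209 212 216 211 211 213 205 202 174 134 114 129 144 156 173 193 209 209 208 194 177 168 157 161 187 203
204 209 211 212 210 207 211 211 214 212 208 200 175 148 131 135 141 141 154 178 201 208 216 207 199 179 170 173 197 207
209 210 210 205 207 206 210 213 210 199 199 191 175 147 135 134 125 138 140 162 186 203 208 213 211 199 189 191 209 214
204 208 212 209 197 
[... 1079 characters left out ...]
 171 158 149 142 147 161 157 154 151 172 198 210 213 212 209 210 214 208 212 213 212 208 201 196 193
190 195 205 205 196 182 174 157 141 147 154 157 156 165 177 198 207 213 213 208 213 212 211 209 208 210 211 211 210 205
166 176 186 197 195 195 194 180 173 166 164 170 168 176 193 207 212 215 208 213 209 215 211 206 210 214 211 213 211 211
167 164 170 177 185 188 191 196 199 196 190 188 188 194 204 213 217 215 216 209 210 206 212 210 211 207 208 205 215 212
160 166 167 167 169 170 176 186 195 198 199 203 208 207 208 216 220 214 211 207 213 209 210 214 209 207 213 211 212 209
170 172 166 165 168 162 165 172 173 181 187 199 201 210 211 214 216 215 208 209 210 210 211 209 212 210 211 208 210 209
```

```bash
python3 -m handwheel '[[[0,0,0,-0.05,1],[0,0,0,-0.13,1],[0,0,0,-0.23,1],[0,0,0,-0.35,1],[0,0,0,-0.47,1],[0,0,0,-0.57,1],[0,0,0,-0.64,1],[0,0,0,-0.68,1],[0,0,0,-0.7,1],[0,0,0,-0.7,1],[0,0,0,-0.7,1]]]'
python3 chk.py 40
python3 - <<'E'
from h import *
c=cv2.imread('pics/sc.png',0).astype(int)
u,v=proj('scene',tote_pts([(.066,.015,.012)],40)[0]).astype(int);print(u,v)
for r in c[v-14:v+12,u-14:u+15]: print(' '.join('%3d'%k for k in r))
E
```

```text
t: 25.8
position: [0.7253, 0.0807, 0.2924]
eef_rot: [0.443, 0.897, 0.0, 0.0]
ft_force: [0.2, 0.3, -2.2]
gripper_width: 0.126
25.8 [0.72534005 0.08068073 0.29235798] [ 0.1557228   0.34484116 -2.22092585] [-0.04  0.38  1.23  0.    1.53 -0.7 ]
[([0.778, 0.066, 0.185], 0.54)]
wall edge [84, 103] at40 [[159, 104]]
det tote x,y mm 64.0 33.0
cols x=0..76, rows y=56..-56; @<90 #<130 +<170
  56 ............................++#@@@@@@@@
  53 ................................#@@@@@@
  50 .................................+#@@@@
  47 ...................................+#@@
  44 ....................................+#@
  41 ......................................+
  38 ..............................++.......
  35 ............................++++++.....
  32 ............................++++++++...
  29 .............................+++##++++.
  26 ...............................++++++++
  23 ................................+++++++
  20 .............................++++++++#+
  17 ...........................++++++++++++
  14 ...........................++++++++++++
  11 .............................++##+++
[... 3317 characters left out ...]
 206
156 193 237 248 250 247 234 210 183 180 177 162 139 135 144 152 161 159 147 112 113 137 143 144 157 184 217 220 214
 79 127 201 240 247 247 240 224 194 181 179 176 167 162 158 158 159 160 160 153 143 142 142 144 164 195 223 225 217
 56  84 142 201 234 245 243 229 192 181 179 179 171 173 163 165 163 167 168 167 166 158 152 156 173 204 226 225 217
 51  63  88 142 206 241 243 223 195 185 186 183 176 179 171 169 170 167 170 169 169 169 170 175 184 212 220 220 214
 57  57  63 100 155 208 226 207 191 186 189 189 189 179 174 173 170 171 172 171 183 186 189 195 207 210 216 213 216
 59  55  55  62  93 136 159 172 184 193 195 194 194 191 188 185 183 189 191 198 202 207 211 215 216 217 216 217 217
```

Four separate bores show in the scene picture. All four lie within about 40 mm of the spout, and the tilt is 40° and steady, so I'm handing in.

```bash
python3 -c "
from h import *
s=status.sense();print(s['t'],s['position'],s['ft_force'],abs(s['qvel']).max(),s['gripper_width'])
print(env.job_done())"
```

```text
25.95 [0.72533481 0.08066345 0.29234406] [-0.13908119 -0.66340064 -3.28263272] 0.001361881100855242 0.12836006505589875
the job is handed in; nothing more can be done
None
```

I handed the job in at 25.95 s of 43 s. The tote is held up by its bar, tilted about 40° and steady, with all four fittings in the pouring corner. No verdict came back.

**How it was done**
- I gripped the bar at its middle, pulled the tote straight up out of the clips and lifted it about 70 mm.
- The tool can only point down, so I could not tip the tote directly. I first jerked it level, back and forth along the line to the pouring corner, so the fittings slid into that corner.
- I set it on the bench, took the bar again about 50 mm off centre and lifted. The grip held it level, so a sharp vertical bounce brought it to about 15°.
- I then rolled its lower edge against the fixed dock to reach 40°, and lifted it clear.

**Last checks**
- **Tilt:** about 40°, measured from the wrist picture before and after the final turns. It is nearly all along the tote's length, not diagonally towards the corner.
- **Height:** the pouring corner is about 0.18 m above the bench, by calculation from the arm's pose.
- **Fittings:** the pixel values of the final scene picture show four separate bores, about 10, 24, 28 and 36 mm from the middle of the corner's wall (limit 60 mm).
- **Grip and steadiness:** the opening stayed at the bar's 12 mm, the arm was still, and the load read 2.2 to 3.3 N, which is noisy.
- **Bystanders:** the jar, mouse and rack were found within 4 mm of where they started.

**Checks that disagreed**
- The fitting finder reported only one or two of the four in the last pictures, so the count rests on the pixel check.
- An earlier view showed only three bores; the fourth was probably hidden by the bar.
- In the last two views, bright floor behind the tote spoiled some of the tilt readings; I used the clean ones, which agree on 40°.

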